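# Scan a carton at the swap-meet table and pass it to the buyer

### The arm

A 7-joint arm with a two-finger parallel gripper is mounted at the origin on the work surface. World frame = base frame: x ahead of the robot, y to its left, z up, the work surface at z = 0. Lengths are in m, angles in rad, forces in N, time in s.
With the tool pointing down it reaches from about 0.425 to 0.825 m from the base axis. Payload 3.6 kg.
Tool frame: the origin (TCP) lies midway between the tips of the shut fingers; the grasp point (between the pads) lies grasp_offset behind it (grasp_offset is the distance from the TCP to the grasp point, in m); z points along the fingers, y is the line along which they close (so a half turn about z gives the same grasp; the last joint's range is limited). The gripper opens to 93 mm and grips with 3 to 60 N. Pads are 15 mm wide; open, the fingers measure 128 mm over their backs; the gripper's body (75 mm by 188 mm) begins 65 mm behind the grasp point.
Start: joints at [1.095, 0.615, -0.013, 1.423, 0.008, 1.103, -0.04], TCP at [0.282, -0.586, 0.185] pointing down, gripper open.
Joint ranges: [-3.12, 3.12], [-0.3, 2.06], [-1.34, 1.32], [0.26, 2.42], [-1.36, 4.5], [0.01, 1.98], [-2.84, 2.84]. Speed limits (rad/s): [2.79, 2.79, 3.14, 3.14, 3.14, 3.14, 3.14].

### API

Orientations are given as a unit quaternion [w, x, y, z].
In Python, from station import * gives the robot as it stands.
- The arm moves only by the tool apply_moves, never from a script. Its argument "moves" is a list of rows, each a list of 7 numbers: the finger opening in mm, from 0 to 93, then the shift along the tool's x, y, z in mm, then the turn, a rotation vector about the tool's x, y, z in degrees. A call has exactly 10 rows; each row is the pose to reach, as a shift and turn from the pose commanded when the call began, along the tool's axes at that moment; what a row does not reach only later rows make up. A row lasts 1/12 s, in which the tool goes at most 41.7 mm and 7.16 degrees, less where a joint would pass 70% of its speed; a pose out of reach is approached as far as the arm can. A call with a gripper value outside its range is refused whole. The fingers move at their own pace and stop on an object; "force" is the grip in N (left out, the last holds). Time passes only in rows, so rows that repeat a pose let the fingers close, or fill a call up. It gives the time, the measured TCP pose, the force, the opening and the grip force at its end, in the units of the state.
- read_state(): the state, without advancing time (a new reading comes with each control period).
- grab_frame(name): name is "side" or "top"; returns (picture, depth): 384x512x3 uint8, red, green, blue; 384x512 float32, m along the optical axis (not along the pixel's ray), 0 where there is no reading.
- calibration(name): a dict with "mtx" (3x3 intrinsics, pixels), "rvec" (rotation vector, rad) and "tvec" (3), from world to camera coordinates, as OpenCV has them. Camera axes: x right, y down, z forward; pixel columns grow to the right and rows downward; lengths in m; the calibration is good to about 2 mm. A picture is of the moment at which its call begins. calibration takes no time and is no camera call.
- close_job(): hands the job in; it is judged then, once.
The state is a dict: "time_s": time; "joints": joint angles; "qd": joint speeds; "effort": joint torques, N m; "ee_pos": TCP position; "tool_rot": TCP orientation; "ft_force": force on the tool from outside, world axes, zero at the start; "torque": the same for the moment, N m; "opening": finger opening in m; "grip_force": force on a finger pad.
Only numpy, scipy, OpenCV 4.12 (cv2) and the standard library are available. Lean on these libraries where they do the work, as an engineer would, in place of code of your own. Each camera call takes 0.05 s, during which the arm holds its last target. There are 200 camera calls.

### The job

Ring up the orange-banded carton: slide it along the table with its bar label leading, gently, until it sits flush against the aluminium stop and centred in front of the scanner's window, then squeeze the scanner's orange trigger right in to its end, hold it for about half a second, and let it spring fully out again without disturbing the carton. Then slide the carton away from the robot, keeping it on the table, until it stands wholly on the blue mat. Leave the other carton, the bottle and the radio where they are.

Things in the scene. Friction and masses are not known exactly. Their poses are not given: they have to be found in the camera images.
- carton: White carton with an orange band, the one to ring up: 100 (x) by 120 (y) by 60 mm high, 0.3 to 0.65 kg, too wide to grasp. Origin: centre of its underside, z up. The bar label is on its +y face; it starts with that face roughly towards the stop (+y).
- other_carton: A like carton with a green band, same size and axes. Not to be moved. It stands beside the first, either nearer to the robot or farther.
- stand: Fixed scanning stand with a hand scanner clamped on its side. Origin on the table at the middle of the stop's flat face, which looks to the stand's -y: two aluminium uprights with a gap between, 134 mm wide (x), 60 mm high, 14 mm thick. Behind it (+y) the scanner's head, y = 45 to 185 mm, 68 mm wide, top at z = 95 mm, red window facing -y through the gap.
- trigger_pad (a point): Middle of the orange trigger's outer (-y) face, where a finger presses; it moves with it. The trigger is a paddle 64 mm long, 24 mm high, 10 mm thick along the grip's -y side, hinged at stand (-32, 116, 60) mm about the vertical. This point is near stand (-72, 102, 60) mm at rest, (-73, 114, 60) mm fully squeezed.
- grip_back (a point): Middle of the back (+y) face of the scanner's fixed grip, across from the trigger, at stand (-74, 162, 60) mm. The grip runs from the head to stand x = -150 mm (towards the robot), y = 134 to 162, z = 43 to 77 mm, a leg under its end. Grip and trigger together are 60 mm across at rest, 48 mm squeezed.
- trigger (a joint): Trigger angle: 0 out at rest, 0.30 rad fully squeezed to its end; its spring takes about 4 N at the pad to start and 9 N at the end, and returns it when let go.
- mat: Thin blue mat flush with the table on the far side of the scanning place, 190 (x) by 200 (y) mm, nothing to catch on. Origin: its centre.
- water_bottle: Water bottle, 64 mm across, 200 mm tall, upright. Origin: centre of its underside. Not to be moved.
- handheld_radio: Black handheld radio lying flat, body 115 by 58 by 34 mm, with a 70 mm aerial on its +x end. Origin: centre of the body's underside. Not to be moved.
- scan_spot (a point): Where the carton's origin comes when it is in place: on the table, 60 mm in front (-y) of the stop's face, centred on the window. Axes parallel to the stand's; the carton must be square to them.
Things that resemble listed ones, but are neither listed nor needed, are in the scene too. What is shaped like the carton but black is not meant.

How it is judged:
By the outcome, as a careful person would: the job done as asked, in the order asked, and still so for the second after the job is handed in, with the robot touching nothing.
It also fails if it takes over 72 s, if anything falls off the work surface, if the arm or the gripper's body presses on something with over 40 N, if the wrist force passes 120 N, or if a joint passes its speed limit or range.

## Working session

There is one attempt and no reset: what is moved stays moved. The work goes in short steps, Python scripts to look and compute and a tool call to move; the robot and the scene stay as the last step left them, time stands still between calls to the robot, and variables do not carry over. Pictures are saved under pics/ and viewed, at most 10 in all, crops included, and the job is handed in when it is done.

Besides the shell and the picture viewer there is one more tool, called after ">>>" as name(argument=value, ...) on one line, values as JSON. apply_moves: Moves the arm, as the interface text tells. Its arguments: {"type":"object","properties":{"moves":{"type":"array","items":{"type":"array","items":{"type":"number"}}},"force":{"type":"number"}},"required":["moves"]}

```bash
ls; mkdir -p pics; python3 - <<'E'
from station import *
import cv2,numpy as np
s=read_state();print(s)
for n in("top","side"):
    p,d=grab_frame(n);cv2.imwrite(f"pics/{n}0.png",p[:,:,::-1]);np.savez(f"pics/{n}0.npz",p=p,d=d)
    print(n,calibration(n))
E
```

```text
pics
{'time_s': 0.0, 'joints': array([ 1.095504  ,  0.61592364, -0.01261623,  1.42488101,  0.00811979,
        1.10339748, -0.04039512]), 'qd': array([ 0.00064686,  0.00073491,  0.00111706, -0.00041142,  0.00056987,
       -0.00122651, -0.00059638]), 'effort': array([ 3.08267981e-04, -4.58942592e+01,  2.09447430e-01, -1.65745550e+01,
       -6.09950535e-02,  2.05177011e-02,  2.45536394e-04]), 'ee_pos': array([ 0.28164297, -0.58484411,  0.18388435]), 'tool_rot': array([-1.24103497e-03,  9.74918938e-01,  2.22556569e-01, -3.11215825e-04]), 'ft_force': array([ 0.43820873, -0.50295602, -0.56824589]), 'torque': array([ 0.02045349, -0.05367403, -0.03954353]), 'grip_force': 0.0, 'opening': 0.09261363814874017}
top {'mtx': array([[362.36378518,   0.        , 249.20914925],
       [  0.        , 362.36378518, 184.54734722],
       [  0.        ,   0.        ,   1.        ]]), 'rvec': array([ 2.15715165, -2.13639242,  0.11619512]), 'tvec': array([-0.00362061,  0.50237651,  1.33570942])}
side {'mtx': array([[362.21901179,   0.        , 257.96637795],
       [  0.        , 362.21901179, 190.67873194],
       [  0.        ,   0.        ,   1.        ]]), 'rvec': array([ 0.59154043, -2.65960648,  1.17232128]), 'tvec': array([0.45391907, 0.20349516, 1.11100363])}
```

View pics/top0.png

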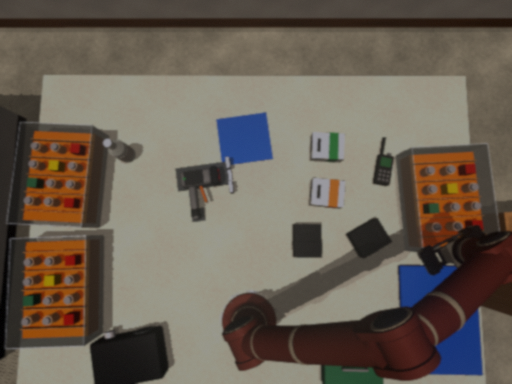

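View pics/side0.png

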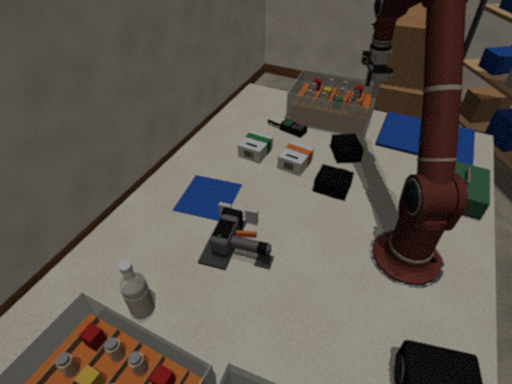

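The top view shows the orange-banded carton at (327,192), with the green one beyond it at (327,146). The stop is at (230,173), the stand at about (205,178) with its grip pointing down to (197,213), the mat at (245,137) and the radio at (384,162). The side view agrees with this.

```bash
cat > h.py <<'E'
from station import *
import cv2,numpy as np
def cal(n):
    c=calibration(n);R=cv2.Rodrigues(np.array(c["rvec"],float))[0];return np.array(c["mtx"]),R,np.array(c["tvec"]).ravel()
def ray(n,uv,z):  # pixels onto plane z
    K,R,t=cal(n);uv=np.atleast_2d(uv).astype(float);r=np.c_[uv,np.ones(len(uv))]@np.linalg.inv(K).T@R
    C=-R.T@t;s=(z-C[2])/r[:,2];return C+r*s[:,None]
def cloud(n,d):
    K,R,t=cal(n);v,u=np.mgrid[:d.shape[0],:d.shape[1]]
    P=np.dstack([u,v,np.ones_like(u)])@np.linalg.inv(K).T*d[...,None];return (P-t)@R
def proj(n,P):
    c=calibration(n);return cv2.projectPoints(np.atleast_2d(P).astype(float),np.array(c["rvec"]),np.array(c["tvec"]),np.array(c["mtx"]),None)[0][:,0]
def rect(xy):
    r=cv2.minAreaRect(xy.astype(np.float32));return np.round(r[0],4),np.round(r[1],4),round(r[2],1)
E
python3 - <<'E'
from h import *
f=np.load("pics/top0.npz");p,d=f["p"],f["d"];W=cloud("top",d)
hsv=cv2.cvtColor(p,cv2.COLOR_RGB2HSV)
def win(u0,u1,v0,v1):
    m=np.zeros(d.shape,bool);m[v0:v1,u0:u1]=1;return m
for nm,w,z0,z1 in [("carton",win(300,355,170,215),.05,.07),("green",win(300,355,122,168),.05,.07),("stop",win(224,240,150,200),.045,.075),("head",win(170,232,155,200),.085,.11),("grip",win(185,212,186,225),.06,.085),("bottle",win(100,140,130,165),.1,.25),("radio",win(370,400,130,190),.012,.06)]:
    m=w&(W[...,2]>z0)&(W[...,2]<z1);q=W[m];print(nm,m.sum(),np.median(q[:,2]).round(4),rect(q[:,:2]))
m=(win(200,290,100,175)&(hsv[...,0]>105)&(hsv[...,0]<130)&(hsv[...,1]>120)).astype(np.uint8)
c=max(cv2.findContours(m,0,2)[0],key=cv2.contourArea);P=ray("top",c[:,0],0);print("mat",rect(P[:,:2]))
print("table z",np.median(W[win(250,290,180,260)][:,2]))
cr=p[95:265,165:365];cv2.imwrite("pics/crop0.png",cv2.resize(cr[:,:,::-1],None,fx=4,fy=4,interpolation=cv2.INTER_CUBIC)[:600])
E
```

```text
carton 902 0.0605 (array([ 0.4737, -0.289 ]), array([0.1204, 0.101 ]), 84.3)
green 870 0.0611 (array([ 0.6499, -0.2924]), array([0.1201, 0.1034]), 87.1)
stop 89 0.0596 (array([0.5375, 0.076 ]), array([0.1318, 0.014 ]), 8.3)
head 571 0.0929 (array([0.5247, 0.182 ]), array([0.0635, 0.1366]), 6.1)
grip 328 0.075 (array([0.4351, 0.1883]), array([0.1236, 0.0675]), 13.9)
bottle 320 0.1394 (array([0.6189, 0.4748]), array([0.0539, 0.0619]), 78.7)
radio 653 0.0335 (array([ 0.5955, -0.5325]), array([0.101 , 0.1837]), 80.1)
mat (array([0.6887, 0.0245]), array([0.1841, 0.1933]), 8.3)
table z 0.00015023920285331095
```

View pics/crop0.png

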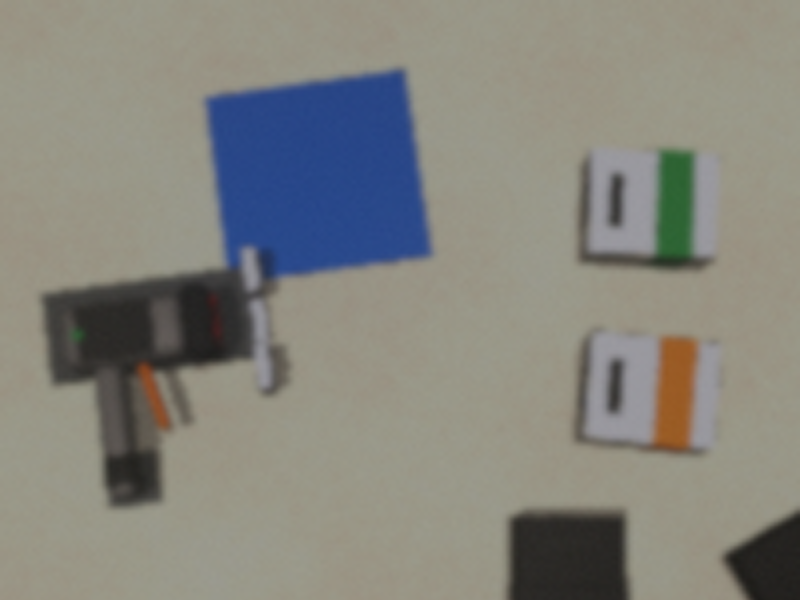

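```bash
cat >> h.py <<'E'
from scipy.spatial.transform import Rotation as Ro
def to(x,y,z,yx):
    """shift(mm)/turn(deg) in tool axes to TCP x,y,z with tool x heading yx deg, pointing down"""
    s=read_state();q=s["tool_rot"];R=Ro.from_quat([q[1],q[2],q[3],q[0]])
    a=np.radians(yx/2);T=Ro.from_quat([np.cos(a),np.sin(a),0,0])
    d=(R.inv().apply(np.array([x,y,z])-s["ee_pos"])*1e3).round(1);r=np.degrees((R.inv()*T).as_rotvec()).round(1)
    print("to",(x,y,z,yx),"shift",d,"turn",r);return d,r
E
python3 - <<'E'
from h import *
import station
print([k for k in dir(station) if not k.startswith('_')], getattr(station,'grasp_offset',None))
f=np.load("pics/top0.npz");p,d=f["p"],f["d"];W=cloud("top",d)
w=np.zeros(d.shape,bool);w[150:200,224:240]=1
q=W[w&(W[...,2]>.045)&(W[...,2]<.075)][:,:2];print("stop pca",q.mean(0),np.polyfit(q[:,0],q[:,1],1))
to(.4643,-.3835,.185,84.3)
to(.4643,-.3835,.022,84.3)
s=read_state();print(s["joints"])
E
```

```text
['IKError', 'calibration', 'close_job', 'grab_frame', 'grasp_offset', 'read_state'] 0.0188
stop pca [0.53782628 0.07573865] [ 0.14691092 -0.00327391]
to (0.4643, -0.3835, 0.185, 84.3) shift [ 251.9 -102.2   -0.8] turn [ -0.1  -0.1 -58.6]
to (0.4643, -0.3835, 0.022, 84.3) shift [ 251.9 -101.9  162.2] turn [ -0.1  -0.1 -58.6]
[ 1.09549825  0.61582269 -0.01262476  1.4246848   0.00812706  1.10341403
 -0.04038752]
```

>>> apply_moves(moves=[[60, 28, -11, 0, 0, 0, -7], [60, 56, -22, 0, 0, 0, -14], [60, 84, -34, 0, 0, 0, -21], [60, 112, -45, 0, 0, 0, -28], [60, 140, -57, 0, 0, 0, -35], [60, 168, -68, 0, 0, 0, -42], [60, 196, -80, 20, 0, 0, -48], [60, 224, -91, 50, 0, 0, -54], [60, 252, -102, 85, 0, 0, -58.6], [60, 252, -102, 120, 0, 0, -58.6]])

```text
time_s: 0.93
ee_pos: [0.4713, -0.3785, 0.0656]
tool_rot: [0.002, 0.737, 0.675, 0.004]
ft_force: [0.4, 0.2, -0.2]
opening: 0.0602
grip_force: 0.0
```

```bash
python3 - <<'E'
from h import *
to(.4643,-.3835,.022,84.3);s=read_state();print(s["ee_pos"],s["joints"],s["opening"])
E
```

```text
to (0.4643, -0.3835, 0.022, 84.3) shift [-5.7 -6.9 43.6] turn [ 0.4 -0.2  0.7]
[ 0.47131453 -0.37854123  0.06562801] [ 0.8101531   0.68868034 -0.27236258  1.69236433  0.23473205  0.78748086
  0.34363276] 0.060178509650696696
```

>>> apply_moves(moves=[[60, -2, -2, 10, 0, 0, 0], [60, -2, -2, 20, 0, 0, 0], [60, -2, -2, 32, 0, 0, 0], [60, -2, -2, 43, 0, 0, 0], [60, -2, -2, 43, 0, 0, 0], [60, -2, -2, 43, 0, 0, 0], [60, 2, -2, 43, 0, 0, 0], [60, 7, -2, 43, 0, 0, 0], [60, 13, -2, 43, 0, 0, 0], [60, 20, -2, 43, 0, 0, 0]])

```text
time_s: 1.77
ee_pos: [0.4652, -0.3638, 0.0227]
tool_rot: [0.001, 0.741, 0.671, 0.0]
ft_force: [0.5, -0.7, 0.1]
opening: 0.0602
grip_force: 0.0
```

```bash
python3 - <<'E'
from h import *
to(.4677,-.3487,.022,84.3);s=read_state();print(s["ee_pos"],s["ft_force"])
E
```

```text
to (0.4677, -0.3487, 0.022, 84.3) shift [15.2  0.9  0.7] turn [0.1 0.  0. ]
[ 0.46524695 -0.3637513   0.02274488] [ 0.52943002 -0.67570214  0.09778015]
```

>>> apply_moves(moves=[[60, 2, 0, 0, 0, 0, 0], [60, 4, 0, 0, 0, 0, 0], [60, 6, 0, 0, 0, 0, 0], [60, 9, 0, 0, 0, 0, 0], [60, 13, 0, 0, 0, 0, 0], [60, 18, 0, 0, 0, 0, 0], [60, 24, 0, 0, 0, 0, 0], [60, 30, 0, 0, 0, 0, 0], [60, 37, 0, 0, 0, 0, 0], [60, 44, 0, 0, 0, 0, 0]])

```text
time_s: 2.6
ee_pos: [0.4692, -0.3198, 0.0221]
tool_rot: [0.0, 0.741, 0.671, 0.0]
ft_force: [0.1, -2.4, -0.9]
opening: 0.0602
grip_force: 1.3
```

>>> apply_moves(moves=[[60, 7, 0, 0, 0, 0, 0], [60, 14, 0, 0, 0, 0, 0], [60, 21, 0, 0, 0, 0, 0], [60, 28, 0, 0, 0, 0, 0], [60, 35, 0, 0, 0, 0, 0], [60, 42, 0, 0, 0, 0, 0], [60, 49, 0, 0, 0, 0, 0], [60, 56, 0, 0, 0, 0, 0], [60, 63, 0, 0, 0, 0, 0], [60, 70, 0, 0, 0, 0, 0]])

```text
time_s: 3.43
ee_pos: [0.4761, -0.2501, 0.0221]
tool_rot: [-0.0, 0.741, 0.671, -0.0]
ft_force: [-0.5, -2.2, -0.6]
opening: 0.0599
grip_force: 1.4
```

>>> apply_moves(moves=[[60, 7, 0, 0, 0, 0, 0], [60, 14, 0, 0, 0, 0, 0], [60, 21, 0, 0, 0, 0, 0], [60, 28, 0, 0, 0, 0, 0], [60, 35, 0, 0, 0, 0, 0], [60, 42, 0, 0, 0, 0, 0], [60, 49, 0, 0, 0, 0, 0], [60, 56, 0, 0, 0, 0, 0], [60, 63, 0, 0, 0, 0, 0], [60, 70, 0, 0, 0, 0, 0]])

```text
time_s: 4.27
ee_pos: [0.483, -0.1804, 0.0221]
tool_rot: [-0.0, 0.741, 0.671, -0.0]
ft_force: [-0.2, -3.1, -0.3]
opening: 0.06
grip_force: 1.5
```

>>> apply_moves(moves=[[60, 6, 0, 0, 0, 0, 0], [60, 12, 0, 0, 0, 0, 0], [60, 17, 0, 0, 0, 0, 0], [60, 22, 0, 0, 0, 0, 0], [60, 26, 0, 0, 0, 0, 0], [60, 29, 0, 0, 0, 0, 0], [60, 31, 0, 0, 0, 0, 0], [60, 32, 0, 0, 0, 0, 0], [60, 32, 0, 0, 0, 0, 0], [60, 22, 0, 0, 0, 0, 0]])

```text
time_s: 5.1
ee_pos: [0.4858, -0.1563, 0.0221]
tool_rot: [-0.001, 0.74, 0.673, 0.001]
ft_force: [-0.1, 0.4, -0.9]
opening: 0.0599
grip_force: 0.0
```

```bash
cat >> h.py <<'E'
def look(tag,region,z0=.05,z1=.07,n="top"):
    p,d=grab_frame(n);cv2.imwrite(f"pics/{n}{tag}.png",p[:,:,::-1]);W=cloud(n,d)
    x0,x1,y0,y1=region
    m=(W[...,0]>x0)&(W[...,0]<x1)&(W[...,1]>y0)&(W[...,1]<y1)&(W[...,2]>z0)&(W[...,2]<z1)&(d>0)
    m=cv2.morphologyEx(m.astype(np.uint8),cv2.MORPH_OPEN,np.ones((5,5)))>0
    q=W[m];print("carton",m.sum(),rect(q[:,:2]));return p,d,W
E
python3 - <<'E'
from h import *
look("1",(.42,.64,-.2,.06));s=read_state();print(s["ee_pos"],s["ft_force"])
E
```

```text
carton 800 (array([ 0.495 , -0.0794]), array([0.1123, 0.101 ]), 84.2)
[ 0.48511733 -0.16063626  0.02203802] [ 1.60769618 -1.80037788 -0.85313637]
```

```bash
python3 - <<'E'
from h import *
to(.420,-.085,.12,-5.8);to(.420,-.085,.022,-5.8);print(read_state()["joints"])
E
```

```text
to (0.42, -0.085, 0.12, -5.8) shift [ 68.7 -72.3 -98. ] turn [ 0.   0.  90.1]
to (0.42, -0.085, 0.022, -5.8) shift [ 68.8 -72.3   0. ] turn [ 0.   0.  90.1]
[ 0.4047977   0.64317549 -0.19228832  1.98556219  0.22782667  0.53302764
 -0.04677395]
```

>>> apply_moves(moves=[[60, -3, 0, -30, 0, 0, 0], [60, -3, 0, -65, 0, 0, 0], [60, -3, 0, -98, 0, 0, 7], [60, 5, -8, -98, 0, 0, 14], [60, 15, -18, -98, 0, 0, 21], [60, 26, -28, -98, 0, 0, 28], [60, 37, -38, -98, 0, 0, 35], [60, 48, -50, -98, 0, 0, 42], [60, 59, -62, -98, 0, 0, 49], [60, 68, -72, -98, 0, 0, 56]])

```text
time_s: 5.98
ee_pos: [0.4194, -0.0833, 0.1201]
tool_rot: [-0.001, 0.97, 0.242, -0.0]
ft_force: [0.3, 0.5, 0.2]
opening: 0.0598
grip_force: 0.0
```

```bash
python3 - <<'E'
from h import *
to(.420,-.085,.12,-5.8);print(read_state()["joints"])
E
```

```text
to (0.42, -0.085, 0.12, -5.8) shift [-0.2  1.8  0.1] turn [-0.1  0.  33.8]
[ 0.12978046  0.37381271  0.0218518   2.11476175 -0.01515081  0.65367218
 -0.92028841]
```

>>> apply_moves(moves=[[60, 0, 1, 0, 0, 0, 7], [60, 0, 1, 0, 0, 0, 14], [60, 0, 1, 0, 0, 0, 21], [60, 0, 1, 0, 0, 0, 28], [60, 0, 1, 10, 0, 0, 34], [60, 0, 1, 30, 0, 0, 34], [60, 0, 1, 50, 0, 0, 34], [60, 0, 1, 70, 0, 0, 34], [60, 0, 1, 88, 0, 0, 34], [60, 0, 1, 98, 0, 0, 34]])

```text
time_s: 6.82
ee_pos: [0.4199, -0.0849, 0.0204]
tool_rot: [-0.001, 0.999, -0.05, -0.001]
ft_force: [1.1, 0.3, -0.3]
opening: 0.0597
grip_force: 0.0
```

```bash
python3 - <<'E'
from h import *
s=read_state();print(s["ft_force"])
sx=np.array([np.cos(.1457),np.sin(.1457)])
print(s["ee_pos"],s["joints"])
to(.5,-.085+.011,.022,8.35)
E
```

```text
[ 1.09653552  0.29126923 -0.32144203]
[ 0.41990373 -0.08491922  0.0204346 ] [ 0.06627277  0.56926133  0.11938116  2.21068006 -0.1797149   0.3728423
 -1.33564613]
to (0.5, -0.07400000000000001, 0.022, 8.35) shift [ 78.6 -18.8  -1.7] turn [ -0.1   0.1 -14.1]
```

>>> apply_moves(moves=[[60, 3, -1, 0, 0, 0, -1], [60, 6, -2, 0, 0, 0, -2], [60, 9, -2, 0, 0, 0, -3], [60, 12, -3, 0, 0, 0, -5], [60, 15, -4, 0, 0, 0, -7], [60, 19, -5, 0, 0, 0, -9], [60, 23, -6, 0, 0, 0, -11], [60, 27, -7, 0, 0, 0, -13], [60, 31, -8, 0, 0, 0, -14.1], [60, 35, -9, 0, 0, 0, -14.1]])

```text
time_s: 7.65
ee_pos: [0.4546, -0.0811, 0.0225]
tool_rot: [0.0, 0.997, 0.073, -0.002]
ft_force: [-5.1, -2.7, 4.0]
opening: 0.0597
grip_force: 2.5
```

>>> apply_moves(moves=[[60, 5, 0, 0, 0, 0, 0], [60, 10, 0, 0, 0, 0, 0], [60, 15, 0, 0, 0, 0, 0], [60, 20, 0, 0, 0, 0, 0], [60, 25, 0, 0, 0, 0, 0], [60, 30, 0, 0, 0, 0, 0], [60, 35, 0, 0, 0, 0, 0], [60, 39, 0, 0, 0, 0, 0], [60, 42, 0, 0, 0, 0, 0], [60, 44, 0, 0, 0, 0, 0]])

```text
time_s: 8.48
ee_pos: [0.4965, -0.0734, 0.0223]
tool_rot: [-0.0, 0.997, 0.074, -0.003]
ft_force: [-6.4, -1.4, 5.9]
opening: 0.0601
grip_force: 3.3
```

```bash
cat >> h.py <<'E'
O=np.array([.5385,.069]);YS=np.radians(8.35)
Rs=np.array([[np.cos(YS),np.sin(YS)],[-np.sin(YS),np.cos(YS)]])
def st(p):return Rs@(np.asarray(p)[:2]-O)
def wo(x,y):return O+Rs.T@np.array([x,y])
E
python3 - <<'E'
from h import *
p,d,W=look("2",(.42,.66,-.2,.062));s=read_state();print(st(s["ee_pos"]),s["ee_pos"],s["ft_force"])
u=proj("top",[.56,0,.03])[0].astype(int);c=p[u[1]-45:u[1]+45,u[0]-65:u[0]+55];cv2.imwrite("pics/c2.png",cv2.resize(c[:,:,::-1],None,fx=6,fy=6,interpolation=cv2.INTER_CUBIC))
print(u)
E
```

```text
carton 127 (array([ 0.5721, -0.0144]), array([0.0547, 0.0336]), 0.4)
[-0.06151699 -0.13483946] [ 0.49721647 -0.07334356  0.02233858] [-4.52967792 -0.81030809  3.55151176]
[249 169]
```

View pics/c2.png

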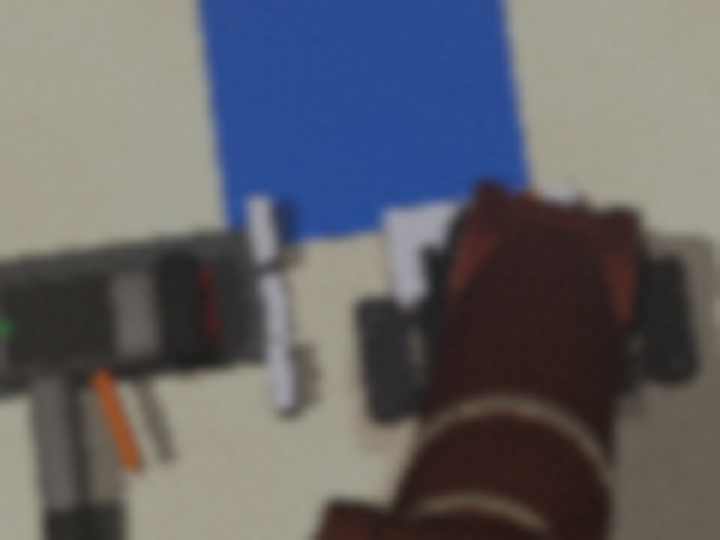

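>>> apply_moves(moves=[[60, 2, 0, 0, 0, 0, 0], [60, 3.5, 0, 0, 0, 0, 0], [60, 4, 0, 0, 0, 0, 0], [60, 4, 0, 0, 0, 0, 0], [60, -2, 0, 0, 0, 0, 0], [60, -12, 0, 0, 0, 0, 0], [60, -20, 0, -20, 0, 0, 0], [60, -20, 0, -50, 0, 0, 0], [60, -20, 10, -85, 0, 0, -7], [60, -20, 40, -98, 0, 0, -14]])

```text
time_s: 9.37
ee_pos: [0.49, -0.1114, 0.1247]
tool_rot: [0.0, 0.979, 0.203, 0.005]
ft_force: [0.5, 0.6, -0.4]
opening: 0.06
grip_force: 0.0
```

```bash
python3 - <<'E'
from h import *
x,y=wo(0,-.230);to(x,y,.12,98.35)
E
```

```text
to (np.float64(0.5719005241177653), np.float64(-0.158561870682807), 0.12, 98.35) shift [56.5 75.8  5.4] turn [  0.5  -0.4 -75. ]
```

>>> apply_moves(moves=[[60, 6, 8, 0, 0, 0, -7], [60, 12, 16, 0, 0, 0, -14], [60, 18, 24, 0, 0, 0, -21], [60, 24, 32, 0, 0, 0, -28], [60, 30, 40, 0, 0, 0, -35], [60, 36, 48, 0, 0, 0, -42], [60, 42, 56, 0, 0, 0, -49], [60, 48, 64, 0, 0, 0, -56], [60, 54, 70, 0, 0, 0, -63], [60, 57, 74, 0, 0, 0, -70]])

```text
time_s: 10.2
ee_pos: [0.5693, -0.1629, 0.1209]
tool_rot: [0.002, 0.689, 0.724, 0.001]
ft_force: [-0.5, -0.9, 0.2]
opening: 0.06
grip_force: 0.0
```

```bash
python3 - <<'E'
from h import *
p,d,W=look("3",(.45,.7,-.2,.058));x,y=wo(0,-.230);to(x,y,.12,98.35)
u=[249,169];c=p[u[1]-45:u[1]+45,u[0]-65:u[0]+55];cv2.imwrite("pics/c3.png",cv2.resize(c[:,:,::-1],None,fx=6,fy=6,interpolation=cv2.INTER_CUBIC))
E
```

```text
carton 867 (array([ 0.5588, -0.0581]), array([0.1008, 0.1198]), 8.3)
to (np.float64(0.5719005241177653), np.float64(-0.158561870682807), 0.12, 98.35) shift [5.  2.5 0.7] turn [ 0.3  0.1 -5.4]
```

View pics/c3.png

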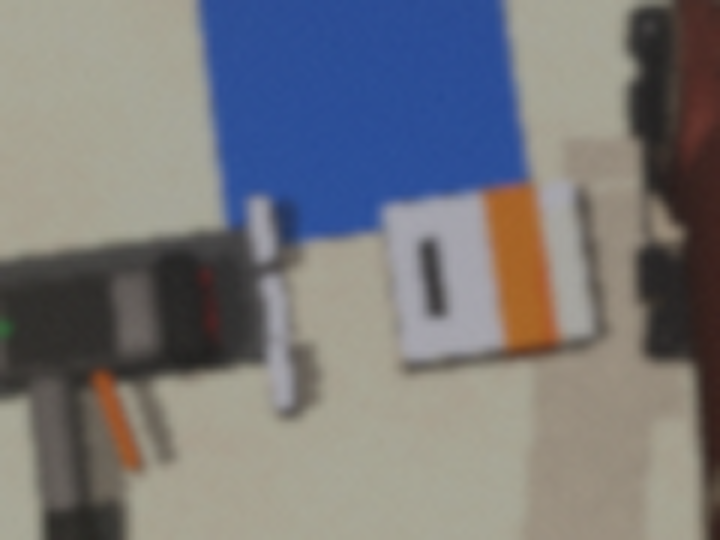

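The carton now lies at top-crop (490,275), square with the stop and on its centre line; the stop is at (273,303) in the crop. Next I'll descend behind it and push it home.

>>> apply_moves(moves=[[60, 2, 2, 0, 0, 0, -3], [60, 4, 3, 0, 0, 0, -5.4], [60, 4, 3, 15, 0, 0, -5.4], [60, 4, 3, 40, 0, 0, -5.4], [60, 4, 3, 65, 0, 0, -5.4], [60, 4, 3, 85, 0, 0, -5.4], [60, 4, 3, 98, 0, 0, -5.4], [60, 4, 3, 98, 0, 0, -5.4], [60, 4, 3, 98, 0, 0, -5.4], [60, 4, 3, 98, 0, 0, -5.4]])

```text
time_s: 11.08
ee_pos: [0.5711, -0.1584, 0.0233]
tool_rot: [0.001, 0.657, 0.754, 0.001]
ft_force: [-0.1, 0.7, 0.2]
opening: 0.0598
grip_force: 0.0
```

```bash
python3 - <<'E'
from h import *
x,y=wo(0,-.1275);to(x,y,.022,98.35);print(st(read_state()["ee_pos"]))
E
```

```text
to (np.float64(0.5570155079348481), np.float64(-0.05714842831329517), 0.022, 98.35) shift [102.2  -0.3   1.2] turn [ 0.2  0.  -0.6]
[-0.00073065 -0.22972831]
```

>>> apply_moves(moves=[[60, 6, 0, 0, 0, 0, -0.6], [60, 12, 0, 0, 0, 0, -0.6], [60, 18, 0, 0, 0, 0, -0.6], [60, 23, 0, 0, 0, 0, -0.6], [60, 26, 0, 0, 0, 0, -0.6], [60, 28, 0, 0, 0, 0, -0.6], [60, 30, 0, 0, 0, 0, -0.6], [60, 32, 0, 0, 0, 0, -0.6], [60, 34, 0, 0, 0, 0, -0.6], [60, 37, 0, 0, 0, 0, -0.6]])

```text
time_s: 11.92
ee_pos: [0.5647, -0.123, 0.022]
tool_rot: [0.0, 0.654, 0.757, -0.001]
ft_force: [0.3, -2.5, -0.1]
opening: 0.0602
grip_force: 1.4
```

>>> apply_moves(moves=[[60, 4, 0, 0, 0, 0, 0], [60, 9, 0, 0, 0, 0, 0], [60, 14, 0, 0, 0, 0, 0], [60, 19, 0, 0, 0, 0, 0], [60, 24, 0, 0, 0, 0, 0], [60, 29, 0, 0, 0, 0, 0], [60, 34, 0, 0, 0, 0, 0], [60, 39, 0, 0, 0, 0, 0], [60, 44, 0, 0, 0, 0, 0], [60, 49, 0, 0, 0, 0, 0]])

```text
time_s: 12.75
ee_pos: [0.5575, -0.0728, 0.0221]
tool_rot: [-0.0, 0.653, 0.757, -0.0]
ft_force: [-0.2, -2.6, -0.3]
opening: 0.06
grip_force: 1.2
```

>>> apply_moves(moves=[[60, 3, 0, 0, 0, 0, 0], [60, 5, 0, 0, 0, 0, 0], [60, 7, 0, 0, 0, 0, 0], [60, 8, 0, 0, 0, 0, 0], [60, 9, 0, 0, 0, 0, 0], [60, 10, 0, 0, 0, 0, 0], [60, 11, 0, 0, 0, 0, 0], [60, 11.5, 0, 0, 0, 0, 0], [60, 12, 0, 0, 0, 0, 0], [60, 12, 0, 0, 0, 0, 0]])

```text
time_s: 13.58
ee_pos: [0.5559, -0.0613, 0.0221]
tool_rot: [-0.0, 0.653, 0.757, 0.0]
ft_force: [0.8, -2.8, -0.6]
opening: 0.06
grip_force: 1.0
```

```bash
python3 - <<'E'
from h import *
p,d,W=look("4",(.45,.7,-.15,.061));s=read_state();print(st(s["ee_pos"]),s["ft_force"])
E
```

```text
carton 647 (array([0.5486, 0.0127]), array([0.1018, 0.0937]), 2.6)
[-0.00175651 -0.13144661] [ 0.37296923 -1.77666078 -1.91371322]
```

Force is still sliding friction (2.8 N), so about 4 mm remain. I'll creep forward.

>>> apply_moves(moves=[[60, 0.7, 0, 0, 0, 0, 0], [60, 1.4, 0, 0, 0, 0, 0], [60, 2, 0, 0, 0, 0, 0], [60, 2.5, 0, 0, 0, 0, 0], [60, 3, 0, 0, 0, 0, 0], [60, 3.5, 0, 0, 0, 0, 0], [60, 4, 0, 0, 0, 0, 0], [60, 4, 0, 0, 0, 0, 0], [60, 4, 0, 0, 0, 0, 0], [60, 4, 0, 0, 0, 0, 0]])

```text
time_s: 14.47
ee_pos: [0.5552, -0.0573, 0.022]
tool_rot: [-0.0, 0.653, 0.757, 0.0]
ft_force: [0.3, -1.4, -1.0]
opening: 0.0599
grip_force: 0.9
```

>>> apply_moves(moves=[[60, 0.5, 0, 0, 0, 0, 0], [60, 1, 0, 0, 0, 0, 0], [60, 1.5, 0, 0, 0, 0, 0], [60, 2, 0, 0, 0, 0, 0], [60, 2.3, 0, 0, 0, 0, 0], [60, 2.6, 0, 0, 0, 0, 0], [60, 3, 0, 0, 0, 0, 0], [60, 3, 0, 0, 0, 0, 0], [60, 3, 0, 0, 0, 0, 0], [60, 3, 0, 0, 0, 0, 0]])

```text
time_s: 15.3
ee_pos: [0.555, -0.0555, 0.0221]
tool_rot: [0.0, 0.654, 0.757, -0.0]
ft_force: [0.5, -4.0, -1.5]
opening: 0.0603
grip_force: 2.6
```

>>> apply_moves(moves=[[60, 0.5, 0, 0, 0, 0, 0], [60, 1, 0, 0, 0, 0, 0], [60, 1.5, 0, 0, 0, 0, 0], [60, 2, 0, 0, 0, 0, 0], [60, 2, 0, 0, 0, 0, 0], [60, 2, 0, 0, 0, 0, 0], [60, 2, 0, 0, 0, 0, 0], [60, 2, 0, 0, 0, 0, 0], [60, 2, 0, 0, 0, 0, 0], [60, 2, 0, 0, 0, 0, 0]])

```text
time_s: 16.13
ee_pos: [0.555, -0.0556, 0.0221]
tool_rot: [0.001, 0.654, 0.757, -0.001]
ft_force: [2.1, -7.8, -1.6]
opening: 0.06
grip_force: 3.9
```

>>> apply_moves(moves=[[60, -3, 0, 0, 0, 0, 0], [60, -8, 0, 0, 0, 0, 0], [60, -16, 0, 0, 0, 0, 0], [70, -26, 0, -10, 0, 0, 0], [80, -32, 0, -40, 0, 0, 0], [93, -32, 0, -75, 0, 0, 0], [93, -32, 0, -110, 0, 0, 5], [93, -32, 0, -145, 0, 0, 12], [93, -32, 0, -165, 0, 0, 19], [93, -32, -10, -165, 0, 0, 26]])

```text
time_s: 16.97
ee_pos: [0.5545, -0.0839, 0.1926]
tool_rot: [0.003, 0.808, 0.589, 0.006]
ft_force: [0.6, 0.4, -0.5]
opening: 0.0925
grip_force: 0.0
```

```bash
python3 - <<'E'
from h import *
p,d,W=look("5",(.45,.7,-.15,.058));s=read_state()
x,y=wo(-.076,.138);to(x,y,.185,8.35)
u=[239,169];c=p[u[1]-45:u[1]+45,u[0]-65:u[0]+55];cv2.imwrite("pics/c5.png",cv2.resize(c[:,:,::-1],None,fx=6,fy=6,interpolation=cv2.INTER_CUBIC))
E
```

```text
carton 666 (array([0.5479, 0.0074]), array([0.1079, 0.1018]), 1.4)
to (np.float64(0.44326532826023934), np.float64(0.19450042748381396), 0.185, 8.35) shift [ 232.4 -187.9    4.9] turn [ 0.2 -0.3 63.6]
```

View pics/c5.png

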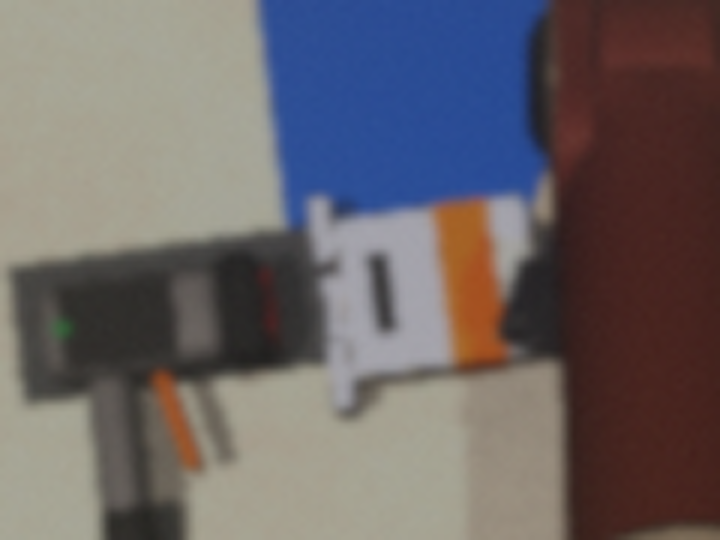

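```bash
python3 - <<'E'
from h import *
p=cv2.imread("pics/top5.png")[:,:,::-1].copy()
f=np.load("pics/top0.npz");W=cloud("top",f["d"])
q=W[150:200,220:242].reshape(-1,3);q=q[(q[:,2]>.045)&(q[:,2]<.075)];S=(q[:,:2]-O)@Rs.T;k=(S[:,1]>-.004)&(S[:,1]<.018);S=S[k];print("stop x",S[:,0].min(),S[:,0].max(),"y",S[:,1].min(),S[:,1].max(),S.mean(0))
h=cv2.cvtColor(p,cv2.COLOR_RGB2HSV);m=((h[...,0]>6)&(h[...,0]<20)&(h[...,1]>150)&(h[...,2]>90))
v,u=np.nonzero(m);P=ray("top",np.c_[u,v],.06)[:,:2];T=(P-O)@Rs.T;k=(abs(T[:,0])<.07)&(T[:,1]>-.13)&(T[:,1]<-.0);T=T[k];print("band x",T[:,0].min(),T[:,0].max(),T.mean(0),rect(T))
# trigger (orange) and red window
v,u=np.nonzero(m);P=ray("top",np.c_[u,v],.072)[:,:2];T=(P-O)@Rs.T;k=(T[:,0]<-.02)&(T[:,0]>-.12)&(T[:,1]>.05)&(T[:,1]<.15);print("trig",rect(T[k]))
m=((h[...,0]<6)|(h[...,0]>172))&(h[...,1]>110)&(h[...,2]>40);v,u=np.nonzero(m);P=ray("top",np.c_[u,v],.07)[:,:2];T=(P-O)@Rs.T;k=(abs(T[:,0])<.05)&(T[:,1]>.0)&(T[:,1]<.15);print("red",k.sum(),T[k].mean(0))
# head & side view check
q=W[150:205,165:235].reshape(-1,3);q=q[(q[:,2]>.088)&(q[:,2]<.1)];S=(q[:,:2]-O)@Rs.T;S=S[S[:,0]>-.04];print("head x",np.percentile(S[:,0],[0,2,50,98,100]),"y",np.percentile(S[:,1],[0,2,98,100]))
a=cv2.imread("pics/side0.png")
E
```

```text
stop x -0.0658436354094188 0.06599675798529889 y 0.00011309817661855194 0.01412537790470758 [0.000312   0.00676505]
band x -0.050606481447758964 0.04935547930713595 [-0.00172802 -0.07942873] (array([-0.0006, -0.0805]), array([0.1   , 0.0294]), 0.3)
trig (array([-0.0586,  0.111 ]), array([0.0561, 0.0081]), 10.2)
red 5 [-0.00209019  0.04547117]
head x [-0.03134499 -0.02746401 -0.0001168   0.0273683   0.03256928] y [0.04563088 0.04867738 0.17755552 0.18273721]
```

>>> apply_moves(moves=[[93, 23, -19, 0, 0, 0, 7], [93, 46, -38, 0, 0, 0, 14], [93, 70, -56, 0, 0, 0, 21], [93, 93, -75, 0, 0, 0, 28], [93, 116, -94, 0, 0, 0, 35], [93, 139, -113, 0, 0, 0, 42], [93, 163, -132, 0, 0, 0, 49], [93, 186, -150, 0, 0, 0, 56], [93, 209, -169, 0, 0, 0, 62.5], [93, 232, -188, 0, 0, 0, 62.5]])

```text
time_s: 17.85
ee_pos: [0.4385, 0.1941, 0.1864]
tool_rot: [-0.0, 0.996, 0.086, -0.001]
ft_force: [0.5, -0.4, -0.7]
opening: 0.0928
grip_force: 0.0
```

```bash
python3 - <<'E'
from h import *
x,y=wo(-.074,.138);to(x,y,.045,8.35)
E
```

```text
to (np.float64(0.445244127135742), np.float64(0.19479086682396843), 0.045, 8.35) shift [  7.    0.6 141.4] turn [-0.   0.1  1.6]
```

>>> apply_moves(moves=[[93, 4, 2, 0, 0, 0, 1.3], [93, 5, 2, 10, 0, 0, 1.3], [93, 5, 2, 35, 0, 0, 1.3], [93, 5, 2, 60, 0, 0, 1.3], [93, 5, 2, 83, 0, 0, 1.3], [93, 5, 2, 103, 0, 0, 1.3], [93, 5, 2, 120, 0, 0, 1.3], [93, 5, 2, 133, 0, 0, 1.3], [93, 5, 2, 140, 0, 0, 1.3], [93, 5, 2, 140, 0, 0, 1.3]])

```text
time_s: 18.68
ee_pos: [0.4439, 0.1909, 0.0453]
tool_rot: [0.0, 0.997, 0.076, -0.002]
ft_force: [-1.1, -0.6, -0.1]
opening: 0.0934
grip_force: 0.0
```

```bash
python3 - <<'E'
from h import *
x,y=wo(-.074,.138);to(x,y,.045,8.35);s=read_state();print(st(s["ee_pos"]),s["ft_force"])
E
```

```text
to (np.float64(0.445244127135742), np.float64(0.19479086682396843), 0.045, 8.35) shift [ 2.  -3.6  0.3] turn [0.  0.3 0.4]
[-0.0759294   0.13436002] [-1.11405465 -0.64236591 -0.05366341]
```

Next I'll centre on y = 138 and close slowly to touch both sides, with 25 N grip force.

>>> apply_moves(moves=[[85, 2, -3.5, 0, 0, 0, 0], [78, 2, -3.5, 0, 0, 0, 0], [72, 2, -3.5, 0, 0, 0, 0], [68, 2, -3.5, 0, 0, 0, 0], [66, 2, -3.5, 0, 0, 0, 0], [64, 2, -3.5, 0, 0, 0, 0], [62, 2, -3.5, 0, 0, 0, 0], [60, 2, -3.5, 0, 0, 0, 0], [58, 2, -3.5, 0, 0, 0, 0], [56, 2, -3.5, 0, 0, 0, 0]], force=25)

```text
time_s: 19.52
ee_pos: [0.4469, 0.1949, 0.0471]
tool_rot: [-0.0, 0.997, 0.075, 0.0]
ft_force: [0.3, -0.3, -0.3]
opening: 0.0572
grip_force: 0.0
```

>>> apply_moves(moves=[[53, 0, 0, 0, 0, 0, 0], [50, 0, 0, 0, 0, 0, 0], [47, 0, 0, 0, 0, 0, 0], [44, 0, 0, 0, 0, 0, 0], [44, 0, 0, 0, 0, 0, 0], [44, 0, 0, 0, 0, 0, 0], [44, 0, 0, 0, 0, 0, 0], [44, 0, 0, 0, 0, 0, 0], [44, 0, 0, 0, 0, 0, 0], [44, 0, 0, 0, 0, 0, 0]], force=25)

```text
time_s: 20.35
ee_pos: [0.4469, 0.1949, 0.0471]
tool_rot: [-0.0, 0.997, 0.075, 0.0]
ft_force: [-0.2, -0.4, 0.5]
opening: 0.044
grip_force: 0.0
```

```bash
python3 - <<'E'
from h import *
s=read_state();print(s["ee_pos"],s["opening"],s["grip_force"],s["ft_force"])
p,d=grab_frame("side");u=proj("side",[*s["ee_pos"][:2],.06])[0].astype(int);print(u)
c=p[u[1]-55:u[1]+55,u[0]-70:u[0]+70];cv2.imwrite("pics/s6.png",cv2.resize(c[:,:,::-1],None,fx=5.4,fy=5.4,interpolation=cv2.INTER_CUBIC))
E
```

```text
[0.44694825 0.19494612 0.04711554] 0.0439816904139652 0.0 [-0.15177509 -0.36042919  0.46200577]
[246 241]
```

View pics/s6.png

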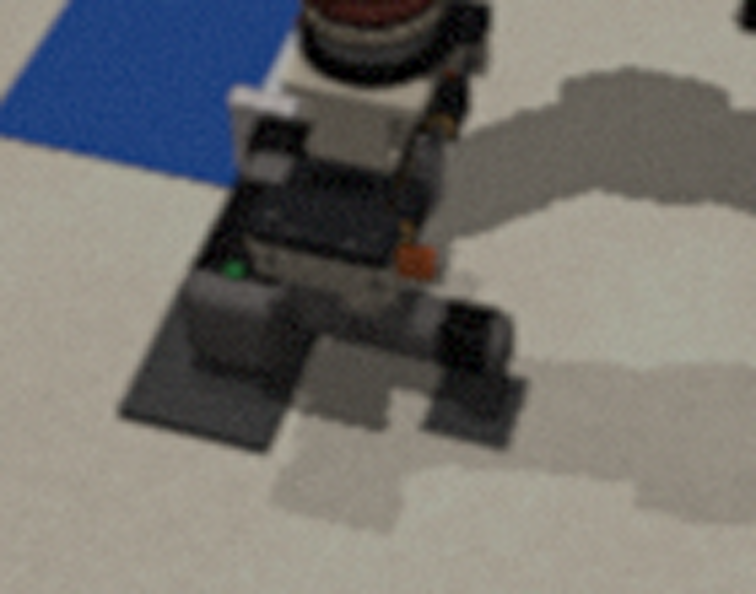

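```bash
python3 - <<'E'
from h import *
s=read_state();print(s["time_s"],s["ee_pos"],s["joints"])
ps,ds=grab_frame("side");pt,dt=grab_frame("top")
for n,d in(("side",ds),("top",dt)):
    W=cloud(n,d).reshape(-1,3);W=W[d.ravel()>0]
    for z in np.arange(.04,.3,.03):
        q=W[(W[:,2]>z)&(W[:,2]<z+.03)&(W[:,0]>.3)&(W[:,0]<.6)&(W[:,1]>-.1)&(W[:,1]<.4)]
        if len(q)>3:print(n,round(z,2),len(q),np.percentile(q,[2,50,98],axis=0)[:,:2].round(3).tolist())
out=np.hstack([cv2.resize(pt[120:240,160:260],(400,480)),cv2.resize(ps[150:280,190:300],(400,480))]);cv2.imwrite("pics/b7.png",out[:,:,::-1])
E
```

```text
20.4 [0.44691071 0.19496505 0.04709274] [-0.44334805  0.56925618 -0.01870705  2.03456518  0.01953279  0.53790616
 -1.89627832]
side 0.04 424 [[0.372, 0.046], [0.486, 0.218], [0.596, 0.257]]
side 0.07 752 [[0.376, 0.131], [0.504, 0.215], [0.555, 0.256]]
side 0.1 7 [[0.435, 0.229], [0.443, 0.231], [0.451, 0.233]]
side 0.13 6 [[0.444, 0.159], [0.445, 0.16], [0.446, 0.17]]
side 0.16 275 [[0.404, 0.112], [0.426, 0.231], [0.47, 0.285]]
side 0.19 695 [[0.403, 0.104], [0.433, 0.258], [0.471, 0.29]]
side 0.22 144 [[0.413, 0.201], [0.44, 0.234], [0.468, 0.239]]
side 0.25 336 [[0.411, 0.187], [0.435, 0.225], [0.479, 0.237]]
side 0.28 250 [[0.414, 0.182], [0.432, 0.223], [0.474, 0.23]]
top 0.04 972 [[0.478, -0.047], [0.545, 0.017], [0.596, 0.11]]
top 0.07 403 [[0.388, 0.112], [0.528, 0.164], [0.558, 0.21]]
top 0.1 5 [[0.527, 0.121], [0.531, 0.128], [0.545, 0.171]]
top 0.16 125 [[0.419, 0.128], [0.45, 0.151], [0.49, 0.177]]
top 0.19 304 [[0.425, 0.097], [0.457, 0.122], [0.494, 0.167]]
top 0.25 24 [[0.424, 0.156], [0.447, 0.158], [0.471, 0.166]]
```

View pics/b7.png

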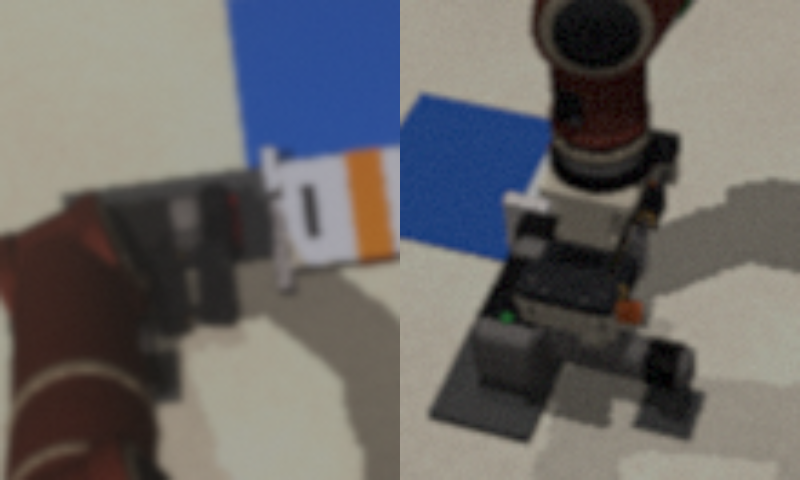

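```bash
python3 - <<'E'
from h import *
def org(p):
    h=cv2.cvtColor(p,cv2.COLOR_RGB2HSV);m=(h[...,0]>4)&(h[...,0]<20)&(h[...,1]>150)&(h[...,2]>70);m[:, :200]=0;m[:,300:]=0;m[:200]=0;m[280:]=0
    v,u=np.nonzero(m);return len(u),u.min(),u.max(),v.min(),v.max(),u.mean(),v.mean()
p0=np.load("pics/side0.npz")["p"];print(org(p0))
p,d=grab_frame("side");print(org(p))
for nm,c in(("rest pad",(-.072,.102)),("sq pad",(-.073,.114)),("tip rest",(-.094,.097)),("tip sq",(-.096,.114)),("gripback",(-.074,.162))):
    print(nm,proj("side",[*wo(*c),.072])[0].round(1))
W=cloud("side",d);d0=np.load("pics/side0.npz")["d"];ch=(abs(d-d0)>.012)&(d>0)&(d0>0)
k=ch&(W[...,2]>.02)&(W[...,2]<.16)&(W[...,0]>.38)&(W[...,0]<.52)&(W[...,1]>.1)&(W[...,1]<.3)
for (v,u) in np.argwhere(k)[::3]:
    w=W[v,u];print(u,v,(st(w)*1e3).round(0),round(w[2]*1e3),p[v,u])
E
```

```text
(105, np.int64(235), np.int64(255), np.int64(230), np.int64(236), np.float64(244.71428571428572), np.float64(233.28571428571428))
(30, np.int64(250), np.int64(255), np.int64(232), np.int64(236), np.float64(252.5), np.float64(234.0))
rest pad [250.2 229.8]
sq pad [249.3 232.7]
tip rest [257.6 230.2]
tip sq [256.6 234.4]
gripback [244.6 244.8]
252 213 [-78. 101.] 146 [44 41 36]
251 216 [-79. 114.] 146 [41 37 32]
239 240 [-62. 174.] 103 [64 59 55]
240 241 [-65. 174.] 100 [74 70 62]
243 241 [-74. 174.] 103 [78 74 66]
239 242 [-62. 174.] 94 [55 50 48]
242 242 [-70. 172.] 95 [69 65 56]
245 242 [-80. 175.] 102 [62 59 56]
243 243 [-73. 172.] 92 [62 59 52]
```

>>> apply_moves(moves=[[42, 0, 0, 0, 0, 0, 0], [40, 0, 0, 0, 0, 0, 0], [38, 0, 0, 0, 0, 0, 0], [36, 0, 0, 0, 0, 0, 0], [34, 0, 0, 0, 0, 0, 0], [32, 0, 0, 0, 0, 0, 0], [32, 0, 0, 0, 0, 0, 0], [32, 0, 0, 0, 0, 0, 0], [32, 0, 0, 0, 0, 0, 0], [32, 0, 0, 0, 0, 0, 0]], force=25)

```text
time_s: 21.38
ee_pos: [0.4469, 0.195, 0.0471]
tool_rot: [-0.0, 0.997, 0.075, -0.0]
ft_force: [1.2, 0.1, -0.1]
opening: 0.0319
grip_force: 0.0
```

```bash
python3 - <<'E'
from h import *
s=read_state();print(st(s["ee_pos"]),s["ee_pos"],s["opening"],s["grip_force"],s["ft_force"],s["torque"])
E
```

```text
[-0.07232801  0.13793074] [0.44690845 0.19496514 0.04708379] 0.03194927271518635 0.0 [ 1.19814296  0.08835834 -0.06436178] [0.04405744 0.03432269 0.03790531]
```

```bash
python3 - <<'E'
from h import *
p0,d0=[np.load("pics/side0.npz")[k] for k in "pd"];p,d=grab_frame("side")
W=cloud("side",d);W0=cloud("side",d0)
for v in range(222,256,2):
    for u in (243,249):
        f=lambda W:[int(a) for a in (*(st(W[v,u])*1e3),W[v,u,2]*1e3)]
        print((u,v),"before",f(W0),p0[v,u].tolist(),"now",f(W),p[v,u].tolist(),end=" | ")
    print()
h=lambda p:cv2.cvtColor(p,cv2.COLOR_RGB2HSV)
print(calibration("side")["tvec"], -cal("side")[1].T@cal("side")[2])
E
```

```text
(243, 222) before [-22, 28, 14] [34, 33, 34] now [-79, 181, 191] [14, 12, 18] | (249, 222) before [-40, 18, 10] [80, 75, 75] now [-93, 176, 190] [19, 17, 16] | 
(243, 224) before [-24, 34, 11] [37, 39, 38] now [-87, 204, 210] [27, 27, 29] | (249, 224) before [-40, 20, 1] [135, 128, 117] now [-95, 181, 189] [41, 33, 23] | 
(243, 226) before [-26, 41, 9] [44, 44, 39] now [-89, 209, 209] [22, 23, 28] | (249, 226) before [-42, 27, 0] [148, 143, 130] now [-103, 205, 209] [55, 48, 40] | 
(243, 228) before [-27, 42, 1] [81, 80, 71] now [-91, 216, 209] [33, 31, 34] | (249, 228) before [-45, 35, 0] [150, 146, 134] now [-105, 210, 207] [28, 27, 31] | 
(243, 230) before [-30, 51, 2] [113, 90, 73] now [-94, 225, 211] [33, 32, 31] | (249, 230) before [-49, 46, 3] [138, 125, 110] now [-105, 212, 202] [10, 13, 13] | 
(243, 232) before [-53, 116, 72] [135, 76, 35] now [-95, 229, 210] [25, 22, 23] | (249, 232) before [-71, 112, 73] [141, 84, 44] now [-74, 122, 84] [41, 32, 26] | 
(243, 234) before [-53, 116, 62] [86, 36, 12] now [-95, 230, 202] [13, 13, 9] | (249, 234) before [-72, 114, 66] [92, 42, 
[... 1013 characters left out ...]
 248) before [-69, 164, 58] [35, 32, 34] now [-70, 166, 60] [36, 32, 33] | (249, 248) before [-88, 167, 68] [34, 33, 34] now [-88, 165, 66] [39, 35, 36] | 
(243, 250) before [-56, 130, 2] [74, 71, 65] now [-55, 127, -1] [65, 60, 58] | (249, 250) before [-88, 165, 57] [31, 30, 26] now [-88, 167, 59] [41, 41, 38] | 
(243, 252) before [-57, 135, 0] [88, 84, 78] now [-58, 136, 1] [78, 74, 67] | (249, 252) before [-76, 132, 3] [83, 78, 72] now [-76, 133, 4] [73, 68, 60] | 
(243, 254) before [-60, 143, 1] [68, 65, 62] now [-60, 141, -1] [78, 77, 71] | (249, 254) before [-78, 138, 0] [82, 76, 71] now [-78, 138, 1] [74, 73, 69] | 
[0.45391907 0.20349516 1.11100363] [0.12156563 0.8108223  0.89976156]
```

>>> apply_moves(moves=[[45, 0, 0, 0, 0, 0, 0], [60, 0, 0, 0, 0, 0, 0], [75, 0, 0, 0, 0, 0, 0], [90, 0, 0, 0, 0, 0, 0], [93, 0, 0, 0, 0, 0, 0], [93, 0, 0, 0, 0, 0, 0], [93, 0, 0, 0, 0, 0, 0], [93, 0, 0, 0, 0, 0, 0], [93, 0, 0, 0, 0, 0, 0], [93, 0, 0, 0, 0, 0, 0]])

```text
time_s: 22.27
ee_pos: [0.4469, 0.1949, 0.0471]
tool_rot: [-0.0, 0.997, 0.075, -0.0]
ft_force: [0.4, 0.3, 0.1]
opening: 0.0917
grip_force: 0.0
```

```bash
python3 - <<'E'
from h import *
s=read_state();print(s["ee_pos"],s["opening"])
d0=np.load("pics/side0.npz")["d"];p,d=grab_frame("side");cv2.imwrite("pics/side8.png",p[:,:,::-1]);W=cloud("side",d)
k=(abs(d-d0)>.008)&(d>0)&(W[...,2]>.015)&(W[...,2]<.19)
S=(W[k][:,:2]-O)@Rs.T;Z=W[k][:,2];vu=np.argwhere(k)
g=(S[:,0]>-.1)&(S[:,0]<-.045)&(S[:,1]>.17)&(S[:,1]<.24)
for a,b,c in sorted(zip(Z[g],S[g].tolist(),vu[g].tolist()))[:40]:print(round(a,3),np.round(b,3),c,p[c[0],c[1]])
print("expected tip px",[proj("side",[*wo(-.072,.193),z])[0].round(0).tolist() for z in(.047,.08,.12)])
E
```

```text
[0.4469076  0.19494255 0.04707808] 0.0917081695790239
0.09 [-0.079  0.191] [249, 243] [64 59 55]
0.093 [-0.079  0.19 ] [248, 243] [56 54 47]
0.093 [-0.067  0.198] [249, 238] [74 72 65]
0.093 [-0.079  0.198] [250, 242] [72 68 62]
0.094 [-0.063  0.196] [248, 237] [70 70 61]
0.094 [-0.07   0.198] [249, 239] [67 61 56]
0.095 [-0.075  0.197] [249, 241] [72 67 61]
0.096 [-0.073  0.199] [249, 240] [65 63 54]
0.097 [-0.079  0.197] [249, 242] [61 58 51]
0.098 [-0.072  0.196] [248, 240] [67 64 55]
0.098 [-0.07   0.197] [248, 239] [70 64 58]
0.098 [-0.067  0.198] [248, 238] [68 64 58]
0.099 [-0.08   0.191] [247, 243] [55 51 44]
0.101 [-0.079  0.189] [246, 243] [56 55 48]
0.101 [-0.069  0.196] [247, 239] [67 63 58]
0.101 [-0.079  0.197] [248, 242] [64 62 55]
0.102 [-0.067  0.197] [247, 238] [65 61 56]
0.102 [-0.073  0.196] [247, 240] [69 63 59]
0.102 [-0.065  0.199] [247, 237] [61 59 53]
0.103 [-0.077  0.2  ] [248, 241] [64 57 51]
0.104 [-0.079  0.188] [245, 243] [59 56 47]
0.106 [-0.079  0.197] [247, 242] [68 65 57]
0.107 [-0.065  0.199] [246, 237] [58 51 46]
0.107 [-0.077  0.199] [247, 241] [67 62 55]
0.108 [-0.068  0.199] [246, 238] [63 57 52]
0.108 [-0.07   0.198] [246, 239] [68 62 54]
0.108 [-0.061  0.197] [245, 236] [47 46 40]
0.109 [-0.064  0.197] [245, 237] [58 54 47]
0.11 [-0.074  0.199] [246, 240] [66 60 53]
0.11 [-0.079  0.197] [246, 242] [66 64 54]
0.111 [-0.067  0.198] [245, 238] [68 65 56]
0.111 [-0.077  0.199] [246, 241] [64 61 58]
0.111 [-0.08  0.19] [244, 243] [55 51 46]
0.113 [-0.076  0.197] [245, 241] [68 64 56]
0.113 [-0.073  0.198] [245, 240] [70 65 59]
0.113 [-0.062  0.198] [244, 236] [49 47 43]
0.114 [-0.079  0.189] [243, 243] [51 46 42]
0.114 [-0.071  0.199] [245, 239] [69 65 59]
0.115 [-0.079  0.197] [245, 242] [63 59 53]
0.115 [-0.065  0.199] [244, 237] [65 60 56]
expected tip px [[241.0, 258.0], [240.0, 251.0], [240.0, 242.0]]
```

>>> apply_moves(moves=[[93, 0, 0, 5, 0, 0, 0], [93, 0, 0, 10, 0, 0, 0], [93, 0, 0, 15, 0, 0, 0], [93, 0, 0, 20, 0, 0, 0], [93, 0, 0, 25, 0, 0, 0], [93, 0, 0, 29, 0, 0, 0], [93, 0, 0, 32, 0, 0, 0], [93, 0, 0, 35, 0, 0, 0], [93, 0, 0, 35, 0, 0, 0], [93, 0, 0, 35, 0, 0, 0]])

```text
time_s: 23.15
ee_pos: [0.4469, 0.1949, 0.012]
tool_rot: [0.0, 0.997, 0.075, -0.0]
ft_force: [0.6, -0.4, 0.4]
opening: 0.093
grip_force: 0.0
```

```bash
python3 - <<'E'
from h import *
s=read_state();print(s["ee_pos"],s["opening"],s["ft_force"])
d0=np.load("pics/side0.npz")["d"];p,d=grab_frame("side");W=cloud("side",d)
k=(abs(d-d0)>.008)&(d>0)&(W[...,2]>.015)&(W[...,2]<.19)
S=(W[k][:,:2]-O)@Rs.T;Z=W[k][:,2]
g=(S[:,0]>-.1)&(S[:,0]<-.045)&(S[:,1]>.18)&(S[:,1]<.24);i=np.argsort(Z[g])[:8];print(Z[g][i].round(3),S[g][i].round(3).tolist())
E
```

```text
[0.44689674 0.19493399 0.01197048] 0.09296204213687183 [ 0.57135603 -0.35975651  0.36416325]
[0.052 0.056 0.058 0.058 0.06  0.061 0.061 0.062] [[-0.08, 0.187], [-0.079, 0.194], [-0.069, 0.198], [-0.072, 0.198], [-0.077, 0.197], [-0.063, 0.199], [-0.075, 0.199], [-0.069, 0.198]]
```

>>> apply_moves(moves=[[88, 0, 0, 2, 0, 0, 0], [82, 0, 0, 4, 0, 0, 0], [77, 0, 0, 5, 0, 0, 0], [73, 0, 0, 5, 0, 0, 0], [70, 0, 0, 5, 0, 0, 0], [68, 0, 0, 5, 0, 0, 0], [66, 0, 0, 5, 0, 0, 0], [66, 0, 0, 5, 0, 0, 0], [66, 0, 0, 5, 0, 0, 0], [66, 0, 0, 5, 0, 0, 0]], force=25)

```text
time_s: 24.03
ee_pos: [0.4471, 0.1939, 0.0071]
tool_rot: [0.001, 0.997, 0.075, -0.0]
ft_force: [0.8, -2.8, -0.7]
opening: 0.0661
grip_force: 1.6
```

```bash
python3 - <<'E'
from h import *
s=read_state();print(st(s["ee_pos"]),s["ee_pos"],s["opening"],s["ft_force"],s["grip_force"])
E
```

```text
[-0.07230455  0.13683772] [0.44709039 0.19388712 0.00706326] 0.06609105324273146 [ 0.76966224 -2.76127316 -0.68123065] 1.5953205339610577
```

>>> apply_moves(moves=[[60, 0, 0, 0, 0, 0, 0], [54, 0, 0, 0, 0, 0, 0], [48, 0, 0, 0, 0, 0, 0], [42, 0, 0, 0, 0, 0, 0], [42, 0, 0, 0, 0, 0, 0], [42, 0, 0, 0, 0, 0, 0], [42, 0, 0, 0, 0, 0, 0], [42, 0, 0, 0, 0, 0, 0], [42, 0, 0, 0, 0, 0, 0], [42, 0, 0, 0, 0, 0, 0]], force=25)

```text
time_s: 24.87
ee_pos: [0.4454, 0.1985, 0.0068]
tool_rot: [-0.002, 0.997, 0.075, -0.001]
ft_force: [-2.2, 4.8, -3.5]
opening: 0.0478
grip_force: 25.5
```

Stalled at 47.8 mm with 25 N, so the trigger is at its end. I'll hold a moment longer, then release.

>>> apply_moves(moves=[[42, 0, 0, 0, 0, 0, 0], [52, 0, 0, 0, 0, 0, 0], [60, 0, 0, 0, 0, 0, 0], [68, 0, 0, 0, 0, 0, 0], [76, 0, 0, 0, 0, 0, 0], [84, 0, 0, 0, 0, 0, 0], [90, 0, 0, 0, 0, 0, 0], [90, 0, 0, 0, 0, 0, 0], [90, 0, 0, -5, 0, 0, 0], [90, 0, 0, -15, 0, 0, 0]])

```text
time_s: 25.7
ee_pos: [0.446, 0.1949, 0.0219]
tool_rot: [0.0, 0.997, 0.075, -0.001]
ft_force: [0.1, 0.5, 0.4]
opening: 0.0899
grip_force: 0.0
```

>>> apply_moves(moves=[[90, 0, 0, -15, 0, 0, 0], [90, 0, 0, -35, 0, 0, 0], [90, 0, 0, -60, 0, 0, 0], [90, 0, 0, -90, 0, 0, 0], [90, 0, 0, -120, 0, 0, 0], [80, 0, 0, -145, 0, 0, 0], [70, -8, 20, -150, 0, 0, 0], [50, -15, 50, -150, 0, 0, 0], [50, -22, 85, -150, 0, 0, 0], [50, -28, 120, -150, 0, 0, 0]])

```text
time_s: 26.53
ee_pos: [0.4368, 0.0715, 0.1734]
tool_rot: [-0.0, 0.997, 0.076, 0.001]
ft_force: [0.4, -0.2, 0.1]
opening: 0.0613
grip_force: 0.0
```

```bash
python3 - <<'E'
from h import *
s=read_state();print(s["ee_pos"],st(s["ee_pos"]))
p,d,W=look("9",(.45,.7,-.15,.064))
h=cv2.cvtColor(p,cv2.COLOR_RGB2HSV);m=((h[...,0]>6)&(h[...,0]<20)&(h[...,1]>150)&(h[...,2]>90));v,u=np.nonzero(m)
T=(ray("top",np.c_[u,v],.06)[:,:2]-O)@Rs.T;k=(abs(T[:,0])<.07)&(T[:,1]>-.13)&(T[:,1]<0);print("band",rect(T[k]))
T=(ray("top",np.c_[u,v],.072)[:,:2]-O)@Rs.T;k=(T[:,0]<-.02)&(T[:,0]>-.12)&(T[:,1]>.05)&(T[:,1]<.15);print("trig",k.sum(),rect(T[k]) if k.sum() else 0)
p,d=grab_frame("side");W=cloud("side",d);h=cv2.cvtColor(p,cv2.COLOR_RGB2HSV);m=(h[...,0]>4)&(h[...,0]<20)&(h[...,1]>150)&(h[...,2]>70);v,u=np.nonzero(m);k=(u>200)&(u<300)&(v>200)&(v<280);print("side trig",k.sum(),u[k].mean(),v[k].mean())
x,y=wo(-.083,-.068);to(x,y,.155,8.35);to(x,y,-.012,8.35)
E
```

```text
[0.43684347 0.07145316 0.17340866] [-0.10022266  0.01718968]
carton 643 (array([0.5506, 0.0052]), array([0.1001, 0.1109]), 6.8)
band (array([ 0.0005, -0.0786]), array([0.0965, 0.0274]), 1.5)
trig 0 0
side trig 106 244.67924528301887 233.27358490566039
to (np.float64(0.46625478423189154), np.float64(-0.010332394383501711), 0.155, 8.35) shift [18.7 79.  18.4] turn [ 0.2 -0.  -0.4]
to (np.float64(0.46625478423189154), np.float64(-0.010332394383501711), -0.012, 8.35) shift [ 18.7  78.5 185.4] turn [ 0.2 -0.  -0.4]
```

>>> apply_moves(moves=[[50, 4, 18, 0, 0, 0, 0], [50, 8, 38, 0, 0, 0, 0], [50, 12, 58, 0, 0, 0, 0], [50, 16, 74, 10, 0, 0, 0], [50, 17, 78, 35, 0, 0, 0], [50, 17, 78, 65, 0, 0, 0], [50, 17, 78, 100, 0, 0, 0], [50, 17, 78, 135, 0, 0, 0], [50, 17, 78, 160, 0, 0, 0], [50, 17, 78, 172, 0, 0, 0]])

```text
time_s: 27.47
ee_pos: [0.4641, -0.0016, -0.0021]
tool_rot: [-0.0, 0.997, 0.075, -0.002]
ft_force: [0.6, -0.5, -0.0]
opening: 0.05
grip_force: 0.0
```

```bash
python3 - <<'E'
from h import *
s=read_state();print(s["ee_pos"],st(s["ee_pos"]),s["opening"],s["ft_force"])
M=st((.6887,.0245));print("mat",M)
x,y=wo(M[0]-.0575,-.068);to(x,y,0,8.35)
E
```

```text
[ 0.46407015 -0.00160198 -0.00214818] [-0.08389365 -0.05904489] 0.04998281238791668 [ 0.61509476 -0.54097465 -0.02463769]
mat [ 0.14214552 -0.06584027]
to (np.float64(0.6321231676907776), np.float64(0.014013032754489535), 0, 8.35) shift [168.5   9.9  -2.9] turn [-0.1  0.2  0.3]
```

>>> apply_moves(moves=[[50, 4, 1, 0, 0, 0, 0], [50, 9, 3, 0, 0, 0, 0], [50, 14, 4, 0, 0, 0, 0], [50, 18, 4, 0, 0, 0, 0], [50, 21, 4, 0, 0, 0, 0], [50, 23, 4, 0, 0, 0, 0], [50, 25, 4, 0, 0, 0, 0], [50, 28, 4, 0, 0, 0, 0], [50, 31, 4, 0, 0, 0, 0], [50, 35, 4, 0, 0, 0, 0]])

```text
time_s: 28.3
ee_pos: [0.4905, -0.0029, -0.0005]
tool_rot: [0.0, 0.997, 0.074, -0.01]
ft_force: [-12.2, -3.7, 11.7]
opening: 0.0498
grip_force: 6.3
```

>>> apply_moves(moves=[[50, 5, 0, 0, 0, 0, 0], [50, 11, 0, 0, 0, 0, 0], [50, 17, 0, 0, 0, 0, 0], [50, 23, 0, 0, 0, 0, 0], [50, 29, 0, 0, 0, 0, 0], [50, 35, 0, 0, 0, 0, 0], [50, 41, 0, 0, 0, 0, 0], [50, 47, 0, 0, 0, 0, 0], [50, 53, 0, 0, 0, 0, 0], [50, 59, 0, 0, 0, 0, 0]])

```text
time_s: 29.13
ee_pos: [0.5595, 0.0073, -0.0001]
tool_rot: [0.0, 0.997, 0.075, -0.0]
ft_force: [-2.8, -2.3, -1.1]
opening: 0.0502
grip_force: 1.7
```

>>> apply_moves(moves=[[50, 6, 0, 0, 0, 0, 0], [50, 12, 0, 0, 0, 0, 0], [50, 18, 0, 0, 0, 0, 0], [50, 24, 0, 0, 0, 0, 0], [50, 30, 0, 0, 0, 0, 0], [50, 36, 0, 0, 0, 0, 0], [50, 42, 0, 0, 0, 0, 0], [50, 47, 0, 0, 0, 0, 0], [50, 51, 0, 0, 0, 0, 0], [50, 55, 0, 0, 0, 0, 0]])

```text
time_s: 29.97
ee_pos: [0.6152, 0.0176, 0.0004]
tool_rot: [-0.001, 0.997, 0.075, 0.001]
ft_force: [-1.9, 0.1, -2.3]
opening: 0.0498
grip_force: 1.0
```

>>> apply_moves(moves=[[50, 4, 0, 0, 0, 0, 0], [50, 8, 0, 0, 0, 0, 0], [50, 12, 0, 0, 0, 0, 0], [50, 15, 0, 0, 0, 0, 0], [50, 17, 0, 0, 0, 0, 0], [50, 18, 0, 0, 0, 0, 0], [50, 18, 0, 0, 0, 0, 0], [50, 12, 0, 0, 0, 0, 0], [50, 0, 0, 0, 0, 0, 0], [50, -25, 0, 0, 0, 0, 0]])

```text
time_s: 30.8
ee_pos: [0.593, 0.0127, 0.0011]
tool_rot: [-0.0, 0.997, 0.075, 0.004]
ft_force: [0.6, -0.3, -1.1]
opening: 0.0501
grip_force: 0.0
```

>>> apply_moves(moves=[[50, -15, 0, 0, 0, 0, 0], [50, -30, 0, -20, 0, 0, 0], [50, -40, 0, -50, 0, 0, 0], [50, -50, 10, -90, 0, 0, 0], [50, -60, 30, -130, 0, 0, 0], [50, -70, 55, -160, 0, 0, 0], [50, -80, 90, -180, 0, 0, 0], [50, -90, 125, -180, 0, 0, 0], [50, -100, 160, -180, 0, 0, 0], [50, -100, 195, -180, 0, 0, 0]])

```text
time_s: 31.63
ee_pos: [0.5184, -0.1987, 0.1821]
tool_rot: [0.001, 0.997, 0.074, 0.002]
ft_force: [0.6, -0.1, -0.0]
opening: 0.0496
grip_force: 0.0
```

```bash
python3 - <<'E'
from h import *
p,d,W=look("10",(.55,.82,-.12,.14));s=read_state();print(s["ee_pos"],s["time_s"])
h=cv2.cvtColor(p,cv2.COLOR_RGB2HSV);cv2.imwrite("pics/c10.png",cv2.resize(p[90:220,160:400,::-1],None,fx=3.3,fy=3.3,interpolation=cv2.INTER_CUBIC))
E
```

```text
carton 830 (array([0.6908, 0.0319]), array([0.1023, 0.1199]), 8.3)
[ 0.51902999 -0.20890675  0.18183884] 31.6833
```

View pics/c10.png

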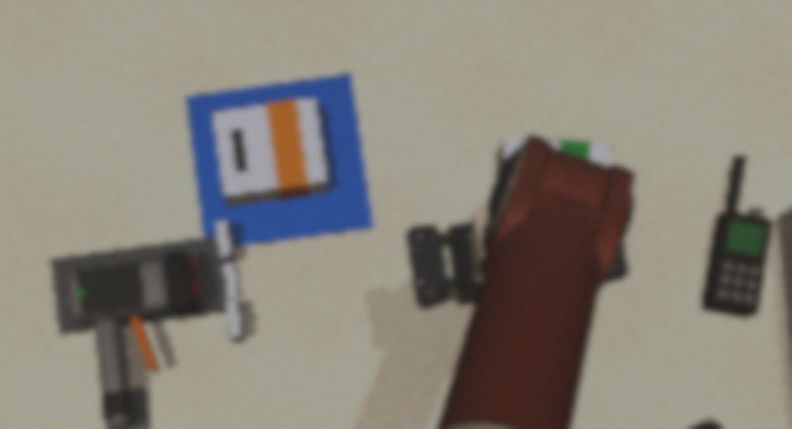

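The carton at (270,150) lies wholly on the mat, the trigger at (145,340) is out, and the arm is clear. I'm handing the job in.

```bash
python3 -c "
from station import *
s=read_state();print(abs(s['qd']).max(),s['ft_force']);print(close_job())"
```

```text
0.1347136526020802 [ 1.36600077 -5.98099352  0.5780856 ]
the job is handed in; nothing more can be done
None
```

I rang up the orange-banded carton and handed the job in at about 32 s. It went flush to the stop and centred to about 1 mm, the trigger was squeezed to its end for about half a second and sprang fully out, and the carton now stands wholly on the blue mat. The arm was still settling at hand-in: 0.13 rad/s, with a 6 N reading I did not look into, though the last picture showed it clear. I never re-measured the other carton, the bottle or the radio.

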